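Find the concealed catch of the fuse flap

ROBOT

A 6-joint arm with a two-finger parallel gripper is mounted at the origin on a cart in front of the work surface, level with it; the furniture and walls round the work are solid. World frame = base frame: x ahead of the robot, y to its left, z up, the work surface at z = 0. Lengths are in m, angles in rad, forces in N, time in s.
With the tool pointing down it reaches from about 0.375 to 0.925 m from the base axis. Payload 5.7 kg.
Tool frame: the origin (TCP) lies midway between the tips of the shut fingers; the grasp point (between the pads) lies 19 mm behind it; z points along the fingers, y is the line along which they close (so a half turn about z gives the same grasp; the last joint's range is limited). The gripper opens to 88 mm and grips with 3 to 60 N. Pads are 20 mm wide; open, the fingers measure 115 mm over their backs; the gripper's body (75 mm by 178 mm) begins 61 mm behind the grasp point.
Start: joints at [-1.433, 0.359, 1.51, -0, 1.272, -0.115], TCP at [0.15, -0.581, 0.223] pointing down, gripper open.
Joint ranges: [-2.97, 2.97], [-1.01, 2.36], [0.21, 2.38], [-0.96, 4.11], [0.2, 2.71], [-2.98, 2.98]. Speed limits (rad/s): [2.39, 2.39, 3.14, 3.14, 3.14, 3.14].

INTERFACE

Orientations are given as [roll, pitch, yaw] about the fixed x, y, z axes, in that order (R = Rz(yaw) Ry(pitch) Rx(roll)).
In Python, from plant import robot, set_gripper, solver, grab_frame, order, get_time_s, get_qpos, get_joint_velocities, get_joint_efforts, get_tcp_pos, get_tool_rot, get_force, get_moment, get_width, get_finger_force gives the robot as it stands. Calls block until the motion is done:
- robot.move_ptp(position, orientation): joint-space move of the TCP to a pose.
- robot.servo_line(position, frame=None, velocity=0.15): straight line of the TCP; frame=None keeps the orientation; velocity is the mean speed in m/s.
- robot.move_joints(angles): joint-space move.
- set_gripper(opening): finger opening in m; the grip force is fixed at half the most; returns when the fingers have stopped.
- robot.sleep(seconds).
- solver.inverse_kinematics(position, orientation): joint angles nearest the present ones, or None.
- grab_frame(name): name is "scene" or "top" or "wrist"; returns a dict with "frame" (480x640x3 uint8, blue, green, red), "intrinsics" (3x3 intrinsics, pixels), "extrinsics" (4x4, takes a point from camera to world coordinates). Camera axes: x right, y down, z forward; pixel columns grow to the right and rows downward; lengths in m; the calibration is good to about 2 mm. The wrist camera is an equidistant fisheye: a pixel r from the principal point sees the ray r / f radians off the axis. A picture is of the moment at which its call begins. There is no depth.
A pose or a line that the arm cannot do raises robot.PlanningError and nothing moves.
- order.hand_in(): hands the job in; it is judged then, once.
Readings, each from a call of its own:
- get_time_s(): time.
- get_qpos(): joint angles.
- get_joint_velocities(): joint speeds.
- get_joint_efforts(): joint torques, N m.
- get_tcp_pos(): TCP position.
- get_tool_rot(): TCP orientation.
- get_force(): force on the tool from outside, world axes, zero at the start.
- get_moment(): the same for the moment, N m.
- get_width(): finger opening in m.
- get_finger_force(): force on a finger pad.
Only numpy, scipy, OpenCV 4.12 (cv2) and the standard library are available. Lean on these libraries where they do the work, as an engineer would, in place of code of your own. Each camera call takes 0.05 s, during which the arm holds its last target. There are 200 camera calls.

TASK

The dashboard panel on the bench has a fuse flap that is shut by a concealed catch: one of the five identical switch blanks in its front row gives when pressed, the other four are rigid. Feel along the row with the closed fingertips, gently, and press the one that gives until the flap springs ajar; then push the flap with the outside of the fingers all the way open, so that it stays back on its own. Pinch and lift nothing, leave the other things on the bench where they lie, and finish clear of everything.

Things in the scene. Friction and masses are not known exactly. Their poses are not given: they have to be found in the camera images.
- fascia: grey dashboard panel lying flat on two wooden battens, fixed to the bench; 140 (x) x 250 (y) mm, its flat top 76 mm above the bench. Origin: centre of its underside, at bench height; x points away from the robot, y to the left, z up. In front the row of switch blanks; behind it on the left (y = +10 to +120 mm) two round gauges 5 mm proud, on the right (y = -110 to 0 mm) the flap
- row_middle (a point): centre of the middle blank's face, 74 mm above the bench; axes as the panel's. Five identical black blanks at y = +88, +44, 0, -44, -88 mm from here, each 42 (x) x 34 (y) mm, their faces 2 mm below the panel's top, in openings of 44 x 38 mm. Any one of the five, drawn anew each time, is the catch; nothing shows which
- catch (a joint): travel of the catch blank, m: 0 at rest, 0.006 fully pressed in (straight down). Spring: about 1.5 N to start it, 4 N at full travel; it frees the flap at 0.004 to 0.005 and comes back up when let go. The other blanks do not move
- flap (a joint): angle of the flap, rad: 0 shut, flush with the panel; about 0.95 once sprung ajar after the catch was pressed (free edge then 48 mm above the panel); pi/2 upright; 1.9 fully open against its stop. The hinge is along its far edge, lightly damped; past 1.65 the flap falls onto its stop by itself, before upright it falls back to ajar. Opening it takes under 1 N
- flap_edge (a point): middle of the flap's free edge, the edge nearest the robot; it moves with the flap. The flap is a 4 mm thick grey plate, 110 (y) x 58 (x) mm; in the middle of its inner side, close to the free edge, a latch tongue 24 mm wide stands 14 mm proud
- flap_hinge (a point): middle of the flap's hinge line, 74 mm above the bench, on the panel at x = +55.5 mm, y = -55 mm; axes as the panel's
- spanner_1: combination spanner, 171 mm long, 8 mm high, lying in front of the panel; leave it
- gauge_pod_grey: grey gauge pod, 76 x 162 x 44 mm, right of the panel; leave it
- ratchet: ratchet spanner with dark grip, 206 mm long, 20 mm high, lying left of the panel; leave it
- bulb_box: small yellow carton, 34 x 62 x 26 mm, lying in front of the panel's left end; leave it
- parts_brush: brush with wooden handle, 174 mm long, 12 mm high, lying behind the panel; leave it

How it is judged:
By the outcome, as a careful person would: the job done as asked, in the order asked, and still so for the second after the job is handed in, with the robot touching nothing.
It also fails if it takes over 54 s, if anything falls off the work surface, if the arm or the gripper's body presses on something with over 40 N, if the wrist force passes 120 N, or if a joint passes its speed limit or range.

## Working session

There is one attempt and no reset: what is moved stays moved. The work goes in short steps, each a Python script; the robot and the scene stay as the last script left them, time stands still between calls to the robot, and variables do not carry over. Pictures are saved under pics/ and viewed, at most 10 in all, crops included, and the job is handed in when it is done.

```bash
mkdir -p pics; ls; python3 - <<'E'
from plant import *
import cv2
for n in("top","scene"):
    f=grab_frame(n); cv2.imwrite(f"pics/{n}0.png",f["frame"]); print(n,f["intrinsics"],f["extrinsics"].round(4))
print(get_time_s(),get_force(),get_tool_rot())
E
```

```text
pics
top [[623.33275093   0.         313.84430755]
 [  0.         623.33275093 236.26437356]
 [  0.           0.           1.        ]] [[-0.0076 -0.9991  0.0423  0.4845]
 [-0.9998  0.0069 -0.0163 -0.1663]
 [ 0.016  -0.0425 -0.999   1.4009]
 [ 0.      0.      0.      1.    ]]
scene [[577.8742783    0.         318.93266308]
 [  0.         577.8742783  249.12782504]
 [  0.           0.           1.        ]] [[-0.6731 -0.4894  0.5544 -0.163 ]
 [-0.7393  0.4616 -0.4902  0.4392]
 [-0.016  -0.7399 -0.6726  0.9244]
 [ 0.      0.      0.      1.    ]]
0.1 [-0.0011575  -0.49568544  0.14917864] [-3.13998912e+00 -1.65213525e-04  2.52788780e-01]
```

View pics/top0.png

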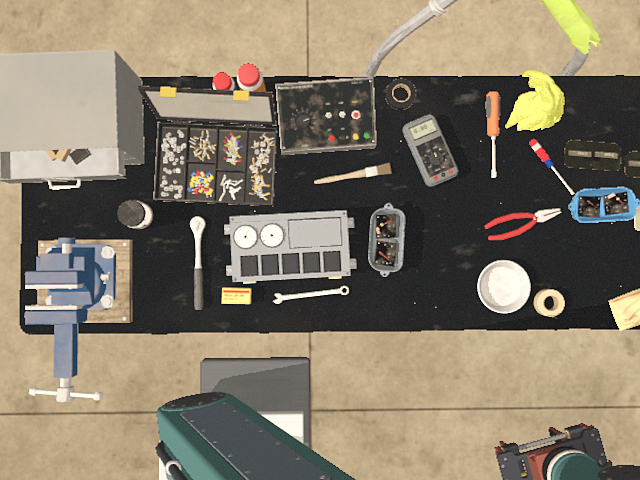

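View pics/scene0.png

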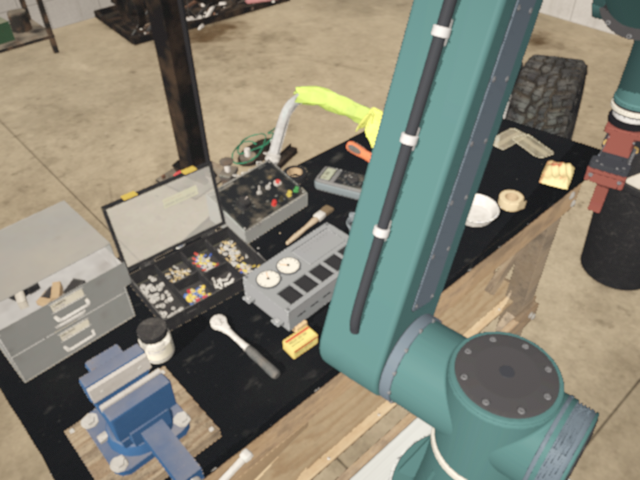

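The top view shows the panel at about (229–350, 213–277), with its dark blanks along row ~263, the gauges at (245,236) and (271,235), and the flap at about (315,233). The scene view confirms this layout. Next I'll measure the blanks.

```bash
cat > h.py <<'E'
import numpy as np,cv2
def ray(f,uv,z):
    K,E=f["intrinsics"],f["extrinsics"]
    d=E[:3,:3]@np.linalg.inv(K)@np.array([*uv,1.]); o=E[:3,3]
    return o+d*(z-o[2])/d[2]
E
python3 - <<'E'
from plant import *
from h import *
f=grab_frame("top"); im=f["frame"]
c=im[200:295,215:365]; cv2.imwrite("pics/crop.png",cv2.resize(c,None,fx=5,fy=5,interpolation=cv2.INTER_CUBIC))
g=cv2.cvtColor(im,cv2.COLOR_BGR2GRAY); m=np.zeros_like(g); m[250:279,235:350]=(g[250:279,235:350]<80)*255
n,l,s,ce=cv2.connectedComponentsWithStats(m)
for i in range(1,n):
    if s[i,4]>30: print(s[i],ce[i],ray(f,ce[i],.074).round(4))
E
```

```text
[323 251  18  21  86] [331.76744186 259.62790698] [ 0.4907 -0.2257  0.074 ]
[282 253  18  21  99] [291.02020202 262.34343434] [ 0.4856 -0.139   0.074 ]
[303 252  18  21 102] [311.51960784 261.40196078] [ 0.4872 -0.1825  0.074 ]
[249 255   9  20  44] [255.63636364 262.90909091] [ 0.4849 -0.0638  0.074 ]
[261 254  18  21 103] [269.66990291 264.57281553] [ 0.4812 -0.0936  0.074 ]
[241 256   7  20  43] [242.13953488 264.6744186 ] [ 0.4814 -0.0352  0.074 ]
```

View pics/crop.png

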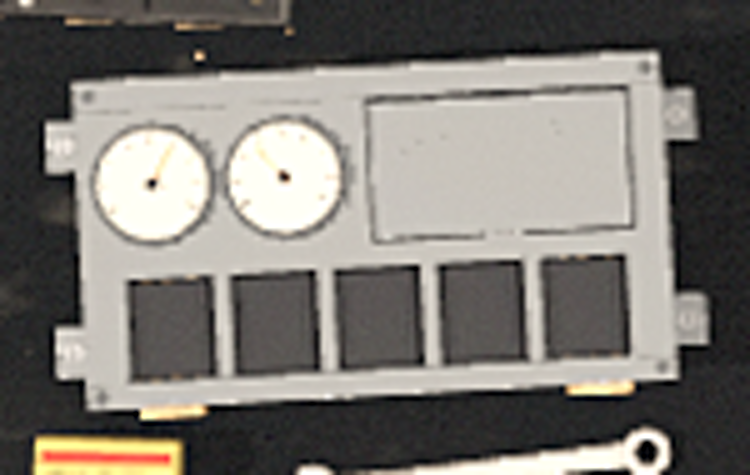

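The crop shows five blanks in a row, at about (170,328), (275,322), (378,316), (482,310) and (585,305). The flap is at upper right, bounded by about (368,98) and (632,228). I'll fit the panel frame and start feeling.

```bash
cat >> h.py <<'E'
import json
def load(): return json.load(open("p.json"))
E
python3 - <<'E'
from plant import *
from h import *
f=grab_frame("top"); im=f["frame"]
s=5; ox,oy=215,200
g=cv2.cvtColor(cv2.resize(im[200:295,215:365],None,fx=s,fy=s,interpolation=cv2.INTER_CUBIC),cv2.COLOR_BGR2GRAY)
m=(g<130).astype(np.uint8); m=cv2.erode(m,np.ones((7,7),np.uint8)); 
n,l,st,ce=cv2.connectedComponentsWithStats(m)
P=[]
for i in range(1,n):
    if 3000<st[i,4]<12000 and 250<ce[i][1]<350: P.append(ray(f,((ce[i][0]+.5)/s-.5+ox,(ce[i][1]+.5)/s-.5+oy),.074)); print(st[i],P[-1].round(4))
P=np.array(sorted(P,key=lambda p:-p[1]))
px=lambda u,v,z:ray(f,((u+.5)/s-.5+ox,(v+.5)/s-.5+oy),z)
mid=P.mean(0); d=P[0]-P[-1]; yaw=np.arctan2(-d[0],d[1]); print(len(P),mid,yaw,np.linalg.norm(d))
C=np.array([px(*c,.076) for c in((72,85),(658,52),(677,378),(87,410))]); pc=C.mean(0); print("panel centre",pc, "sides",np.linalg.norm(np.diff(C,axis=0),axis=1))
ex=np.array([np.cos(yaw),np.sin(yaw)]);ey=np.array([-ex[1],ex[0]])
print("row mid in panel",(mid-pc)[:2]@ex,(mid-pc)[:2]@ey)
hinge=pc[:2]+ex*.0555-ey*.055; hm=px(497,94,.076)
print("hinge",hinge,"hinge line seen",hm)
json.dump(dict(mid=mid[:2].tolist(),yaw=yaw,hinge=hinge.tolist()),open("p.json","w"))
for y in (yaw+np.pi/2,yaw-np.pi/2): print(y,solver.inverse_kinematics([*mid[:2],.12],[np.pi,0,y]),solver.inverse_kinematics([*hinge,.12],[np.pi,0,y]))
E
```

```text
[ 543  257   85  101 7668] [ 0.488  -0.2255  0.074 ]
[ 440  263   86  101 7795] [ 0.486  -0.1816  0.074 ]
[ 337  267   86  102 7829] [ 0.484  -0.1376  0.074 ]
[ 233  273   86  101 7850] [ 0.4819 -0.0936  0.074 ]
[ 130  278   85  102 7778] [ 0.4798 -0.0496  0.074 ]
5 [ 0.48392438 -0.13759963  0.074     ] 0.046719823787858064 0.17616169001141257
panel centre [ 0.52076497 -0.13576201  0.076     ] sides [0.24983655 0.1390633  0.25042216]
row mid in panel -0.03688620991041676 -0.00011505645675807786
hinge [ 0.57877307 -0.18810999] hinge line seen [ 0.57871829 -0.18848641  0.076     ]
1.6175161505827547 [-0.41441051  0.34553802  1.83448955  0.          0.96156509 -0.46113033] [-0.42770411  0.475726    1.60138192  0.          1.06448473 -0.47442393]
-1.5240765030070385 [-4.14410507e-01  3.45538016e-01  1.83448955e+00 -4.44089210e-16
  9.61565088e-01  2.68046232e+00] [-4.27704107e-01  4.75725999e-01  1.60138192e+00 -4.44089210e-16
  1.06448473e+00  2.66716872e+00]
```

```bash
cat > feel.py <<'E'
from plant import *
from h import *
p=load(); mid=np.array(p["mid"]); yaw=p["yaw"]; R=[np.pi,0,yaw+np.pi/2]
ey=np.array([-np.sin(yaw),np.cos(yaw)])
def fz(n=4): return np.mean([get_force()[2] for _ in range(n)])
def feel(y):
    """press gently in 0.5 mm steps; True once the blank has been pushed in"""
    b=mid+ey*y
    robot.servo_line([*b,.084],velocity=.15); f0=fz(); zc=None; log=[]
    robot.servo_line([*b,.077],velocity=.04)
    for z in np.arange(.0765,.0665,-.0005):
        robot.servo_line([*b,z],velocity=.02); F=fz()-f0; log.append((round(z*1e3,1),round(F,2)))
        if zc is None and F>.8: zc=z
        d=0 if zc is None else zc-z
        if F>(3 if d<.0015 else 7) or d>=.0055: break
    print(y,"t",round(get_time_s(),2),log,flush=True)
    gave=d>=.004
    robot.servo_line([*b,.084],velocity=.1)
    return gave
E
python3 - <<'E'
from feel import *
set_gripper(0)
b=mid-.088*ey
robot.move_ptp([*b,.13],R); print(get_time_s(),get_width())
print(feel(-.088))
E
```

```text
3.3583 0.0005947536602131742
-0.088 t 7.14 [(np.float64(76.5), np.float64(1.82)), (np.float64(76.0), np.float64(1.17)), (np.float64(75.5), np.float64(1.64)), (np.float64(75.0), np.float64(1.23)), (np.float64(74.5), np.float64(1.48)), (np.float64(74.0), np.float64(3.14)), (np.float64(73.5), np.float64(2.57)), (np.float64(73.0), np.float64(3.27)), (np.float64(72.5), np.float64(3.5)), (np.float64(72.0), np.float64(3.31)), (np.float64(71.5), np.float64(4.31)), (np.float64(71.0), np.float64(4.12))]
True
```

Contact was at 74 mm, then the force rose only about 1.5 N over 3 mm, so this blank seems to give. There was a +1.4 N offset from my force zeroing, and it stopped the press early. I'll press again with a fresh zero and log the actual TCP height.

```bash
python3 - <<'E'
from feel import *
b=mid-.088*ey
robot.servo_line([*b,.077],velocity=.04); robot.sleep(.2); f0=fz(8)
for z in (.075,.0735,.0725,.0715,.0705,.0695,.069,.0685,.068):
    robot.servo_line([*b,z],velocity=.02); robot.sleep(.05); F=fz()-f0
    print(z,get_tcp_pos()[2].round(5),round(F,2))
    if F>(3.5 if z>.071 else 6): break
robot.servo_line([*b,.1],velocity=.15); print(get_time_s())
f=grab_frame("top"); cv2.imwrite("pics/crop2.png",cv2.resize(f["frame"][180:300,200:380],None,fx=4,fy=4))
E
```

```text
0.075 0.07498 0.02
0.0735 0.0736 1.53
0.0725 0.07259 1.67
0.0715 0.07158 3.36
0.0705 0.07043 1.24
0.0695 0.06946 1.46
0.069 0.06915 3.98
0.0685 0.06854 2.89
0.068 0.06833 7.09
11.0167
```

View pics/crop2.png

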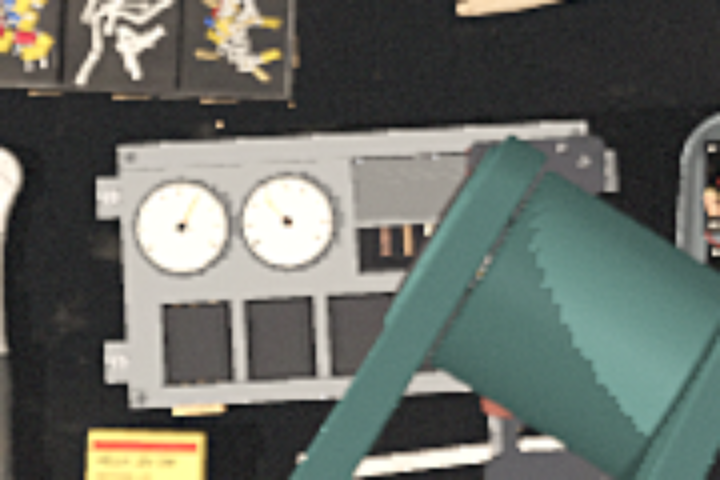

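The flap is ajar: its edge is foreshortened and the interior shows at about (390,245). Next I'll push it along +x, to the right of the tongue.

```bash
python3 - <<'E'
from feel import *
ex=np.array([np.cos(yaw),np.sin(yaw)]); h=np.array(p["hinge"])-.033*ey
P=lambda x,z=.102:[*(h+ex*x),z]
robot.servo_line(P(-.085),velocity=.1); robot.sleep(.2)
f0=np.mean([get_force() for _ in range(8)],0)
robot.servo_line(P(-.025),velocity=.05)
for x in np.arange(-.022,-.001,.002):
    robot.servo_line(P(x),velocity=.03); robot.sleep(.05)
    F=np.mean([get_force() for _ in range(4)],0)-f0; print(round(x,3),F.round(2))
    if F[0]<-4: break
f=grab_frame("wrist"); cv2.imwrite("pics/w.png",f["frame"])
robot.servo_line(P(-.09),velocity=.1)
robot.servo_line(P(-.12,.25),velocity=.2)
robot.move_joints([-1.2,.2,1.5,0,1.3,-.3]); print(get_time_s(),get_tcp_pos())
f=grab_frame("top"); cv2.imwrite("pics/crop3.png",cv2.resize(f["frame"][140:320,190:430],None,fx=3.3,fy=3.3))
E
```

```text
-0.022 [-0.27 -1.03  0.17]
-0.02 [-0.21 -1.19  0.34]
-0.018 [ 0.27 -0.85 -0.23]
-0.016 [-0.63 -0.86  1.  ]
-0.014 [ 0.26 -0.87  0.98]
-0.012 [ 0.99 -1.09  0.61]
-0.01 [ 0.19 -1.    0.25]
-0.008 [-0.26 -0.44  0.87]
-0.006 [ 0.77 -0.44  0.33]
-0.004 [ 0.77 -0.42  1.44]
-0.002 [-0.75  0.08  0.27]
19.4917 [ 0.27896545 -0.52465921  0.32009346]
```

View pics/crop3.png

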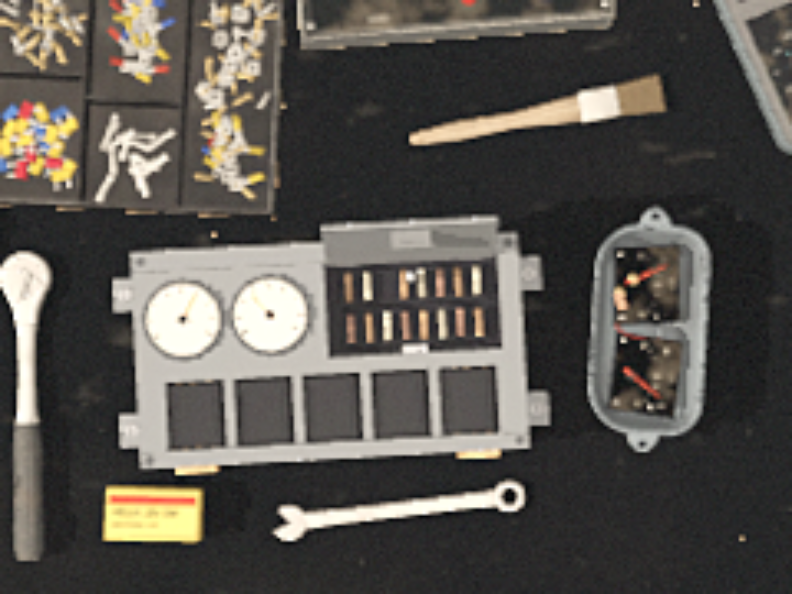

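The flap stands open behind the fuse bay, with its inner side and tongue visible at about (410,238) and its top edge at row ~218. Nothing else has moved. One numeric check of the angle, then I'll hand in.

```bash
python3 - <<'E'
from plant import *
from h import *
f=grab_frame("top"); q=ray(f,(190+(410+.5)/3.3,140+(222+.5)/3.3),.129)
p=load(); d=q[:2]-np.array(p["hinge"]); x=d@[np.cos(p["yaw"]),np.sin(p["yaw"])]
th=np.pi/2+np.arcsin(x/.058); print(x,th,np.linalg.norm(get_joint_velocities()))
if th>1.7: print(order.hand_in())
E
```

```text
0.018637824145012735 1.8979424198369066 0.003797300668035482
the job is handed in; nothing more can be done
None
```

The job is done and handed in at about 19.5 s: the right-most blank was the catch and the only one I pressed (it gave on the first touch, so I didn't feel the other four), the flap stands fully open at about 1.9 rad, nothing else moved, and the arm is clear.

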